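Drift the register bar into line and bolt it

TASK

The steel register bar on the wooden printing jig has swung round on its one fitted bolt, so its open hole no longer lines up with the hole in the bed below. Take the tapered drift from the rack and push it straight down through both holes until its collar rests on the bar, so that the drift itself levers the bar into line; then put the drift back upright in the same rack socket, and put the bolt from the rack down through both holes until its collar seats on the bar, and let go.

Things in the scene. Friction and masses are not known exactly. Their poses are not given: they have to be found in the camera images.
- drift: Tall steel drift with slim round handle, point down in one socket of a dark wooden rack (170x64x60 mm; two 32 mm holes 100 mm apart, either may hold it), collar on the rack's top. Origin: its point; z up to the handle. Diameter 6 to 28 mm over the first 40 mm, 28 to 54 mm up, 42 mm collar at 54 to 61, handle 61 to 107, 24 mm thick at 73 to 97. 0.25 kg.
- bolt: Steel bolt, shorter, with tall hexagonal head, in the rack's other socket, collar on the rack's top. Origin: centre of the shank's lower end; z up to the head. Shank 25 mm diameter, 48 mm long, lowest 4 mm chamfered to 19 mm; 42 mm collar at 48 to 53 mm; head 53 to 81 mm, 28 mm across flats (two flats face its own +y and -y), 32 across corners. 0.22 kg.
- bed_hole (a point): Centre of the 32 mm through hole at the top face of the jig's wooden bed (fixed, 80x200x45 mm), 45 mm above the table, 50 mm from the bed's centre towards its right end. Frame turned with the bed: y along it to the left, x away from the robot, z up. The steel bar lies 1 to 13 mm above this point and has a 32 mm hole of its own.
- bar (a joint): Angle of the flat steel register bar (160x48x12 mm) about its fitted bolt, rad; 0 with its hole exactly over the bed's. The pivot is 110 mm from the bed's hole along +y of the bed_hole frame; a positive angle puts the bar's hole off towards +x of it by 110 mm x angle (7 to 10 mm at the start). It stays where left; friction about 0.12 N m.
There are look-alikes about, which are no part of the job. What is shaped like the drift but orange is not meant.

How it is judged (in metres and radians):
On the way, in this order (a step that is already met when the one before it is completed fails the run):
1. the drift's point is inside the bar's hole while the bar is still out of line (z of drift in the frame of bed_hole below 0.012 m and horizontal distance between drift and bed_hole below 0.02 m and value of joint bar above 0.05 rad).
2. the drift is pushed home through both holes, its collar on the bar to within 5 mm, and the bar is in line within 0.04 rad (z of drift in the frame of bed_hole below -0.036 m and horizontal distance between drift and bed_hole below 0.008 m and value of joint bar between -0.04 and 0.04 rad), for 0.1 s.
At the end, for the whole second after the job is handed in: Bolt through both holes, collar on the bar within 4 mm, within 8 mm of the bed hole's axis, upright within 8 degrees; bar in line within 0.05 rad; drift back in its own socket, within 20 mm of its start and 10 degrees of upright; both at rest (z of bolt in the frame of bed_hole below -0.031 m and horizontal distance between bolt and bed_hole below 0.008 m and angle between bolt's own z axis and vertical below 0.15 rad and value of joint bar between -0.05 and 0.05 rad and distance of drift from where it was at the start of the episode below 0.02 m and angle between drift's own z axis and vertical below 0.17 rad and linear speed of each of bolt, drift below 0.02 m/s); the robot touches nothing.
It also fails if it takes over 61 s, if anything falls off the work surface, if the arm or the gripper's body presses on something with over 40 N, if the wrist force passes 120 N, or if a joint passes its speed limit or range.

ROBOT

A 6-joint arm with a two-finger parallel gripper is mounted at the origin on a cart in front of the work surface, level with it; the furniture and walls round the work are solid. World frame = base frame: x ahead of the robot, y to its left, z up, the work surface at z = 0. Lengths are in m, angles in degrees, forces in N, time in s.
With the tool pointing down it reaches from about 0.4 to 0.825 m from the base axis. Payload 7 kg.
Tool frame: the origin (TCP) lies midway between the tips of the shut fingers; the grasp point (between the pads) lies 19 mm behind it; z points along the fingers, y is the line along which they close (so a half turn about z gives the same grasp; the last joint's range is limited). The gripper opens to 88 mm and grips with 3 to 60 N. Pads are 19 mm wide; open, the fingers measure 130 mm over their backs; the gripper's body (78 mm by 193 mm) begins 47 mm behind the grasp point.
Start: joints at [-58.837, 20.546, 0.682, 0, -70.136, -16.507], TCP at [0.171, -0.653, 0.227] pointing down, gripper open.
Joint ranges: [-176.03, 176.03], [-82.01, 121.73], [-58.28, 71.71], [-173.87, 95.51], [-174.79, -0.11], [-173.66, 173.66]. Speed limits (degrees/s): [136.94, 136.94, 172.46, 180, 180, 180].

INTERFACE

Orientations are given as [roll, pitch, yaw] about the fixed x, y, z axes, in that order (R = Rz(yaw) Ry(pitch) Rx(roll)).
In Python, from plant import * gives the robot as it stands.
- The arm moves only by the tool move_arm, never from a script. Its argument "commands" is a list of rows, each a list of 7 numbers: the shift along the world's x, y, z in mm, then the turn, a rotation vector about the world's x, y, z in degrees, then the opening in per cent of the stroke, from 0 (shut) to 100 (fully open). In form: [[x, y, z, rx, ry, rz, fingers], ...]. A call has 1 to 20 rows; each row shifts and turns the commanded pose from where the row before left it; what a row does not reach is not made up. A row lasts 1/10 s, in which the tool goes at most 50 mm and 8.59 degrees, less where a joint would pass 70% of its speed; a pose out of reach is approached as far as the arm can. A call with a gripper value outside its range is refused whole. The fingers move at their own pace and stop on an object; "squeeze" is the grip in N (left out, the last holds). Time passes only in rows, so rows that do not move let the fingers close. It gives the time, the measured TCP pose, the force and the opening at its end, in the units of the state.
- get_state(): the state, without advancing time (a new reading comes with each control period).
- capture(name): name is "scene" or "top" or "wrist"; returns a dict with "frame" (420x560x3 uint8, blue, green, red), "camera_matrix" (3x3 intrinsics, pixels), "dist_coeffs" ([k1, k2, p1, p2, k3] as OpenCV has them; the pictures are not rectified), "world_to_cam" (4x4, takes a point from world to camera coordinates); the wrist camera has in their place "tool_from_camera" (4x4, takes a point from camera to tool coordinates, whose origin is the TCP and whose axes are the flange's). Camera axes: x right, y up, looking along -z (the intrinsics and any distortion apply to the point x, -y, -z); pixel columns grow to the right and rows downward; lengths in m; the calibration is good to about 2 mm. A picture is of the moment at which its call begins: read the wrist's pose just before it. There is no depth.
- close_job(): hands the job in, once; it reports no verdict.
The state is a dict: "time_s": time; "joints": joint angles; "qd": joint speeds; "joint_torque": joint torques, N m; "tcp_pos": TCP position; "eef_rot": TCP orientation; "contact_force": force on the tool from outside, world axes, zero at the start; "moment": the same for the moment, N m; "gripper_width": finger opening in m.
Only numpy, scipy, OpenCV 4.12 (cv2) and the standard library are available. Lean on these libraries where they do the work, as an engineer would, in place of code of your own. Each camera call takes 0.05 s, during which the arm holds its last target. There are 200 camera calls.

## Working session

There is one attempt and no reset: what is moved stays moved. The work goes in short steps, Python scripts to look and compute and a tool call to move; the robot and the scene stay as the last step left them, time stands still between calls to the robot, and variables do not carry over. Pictures are saved under pics/ and viewed, on a budget of 10 in all, crops included, one or two more only if the job needs it, and the job is handed in when it is done.

Besides the shell and the picture viewer there is one more tool, called after "Request:" by a JSON object that holds its "op" and its "data", one argument or row to a line. move_arm: Moves the arm, as the interface text tells. Its arguments: {"type":"object","properties":{"commands":{"type":"array"},"squeeze":{"type":"number"}},"required":["commands"]}

```bash
mkdir -p pics; ls; cat > h.py <<'E'
from plant import *
import numpy as np, cv2
from scipy.spatial.transform import Rotation as R
def pose(s):
    T=np.eye(4); e=s["eef_rot"]; T[:3,:3]=R.from_euler('xyz',e,degrees=True).as_matrix(); T[:3,3]=s["tcp_pos"]; return T
def cap(name):
    s=get_state(); c=capture(name)
    if name=="wrist": c["c2w"]=pose(s)@np.array(c["tool_from_camera"])
    else: c["c2w"]=np.linalg.inv(np.array(c["world_to_cam"]))
    return c
def ray(c,px,z):
    K=np.array(c["camera_matrix"],float);d=np.array(c["dist_coeffs"],float)
    p=cv2.undistortPoints(np.array(px,float).reshape(-1,1,2),K,d)[:,0]
    v=np.c_[p[:,0],-p[:,1],-np.ones(len(p))]@c["c2w"][:3,:3].T; o=c["c2w"][:3,3]
    return o+v*((z-o[2])/v[:,2])[:,None]
def proj(c,P):
    K=np.array(c["camera_matrix"],float);d=np.array(c["dist_coeffs"],float)
    q=(np.array(P,float).reshape(-1,3)-c["c2w"][:3,3])@c["c2w"][:3,:3]
    return cv2.projectPoints(q*[1,-1,-1],np.zeros(3),np.zeros(3),K,d)[0][:,0]
E
python3 - <<'E'
from h import *
import pickle
a=cap("scene");b=cap("top")
pickle.dump((a,b),open("c.pkl","wb"))
cv2.imwrite("pics/s.png",a["frame"]);cv2.imwrite("pics/t.png",b["frame"])
s=get_state();print(s["tcp_pos"],s["eef_rot"],s["time_s"],s["contact_force"])
for c in(a,b):print(c["c2w"][:3,3],c["camera_matrix"][0])
E
```

```text
pics
[ 0.17066389 -0.65263337  0.2257286 ] [ 1.79916871e+02 -8.76043104e-03 -1.65347655e+02] 0.1 [ 0.22535185 -0.09273587  0.66271402]
[-0.1684063  -0.76876587  0.4321297 ] [475.01143172   0.         276.2624963 ]
[ 0.39770172 -0.23969885  0.91177725] [461.11158542   0.         289.36349249]
```

View pics/s.png

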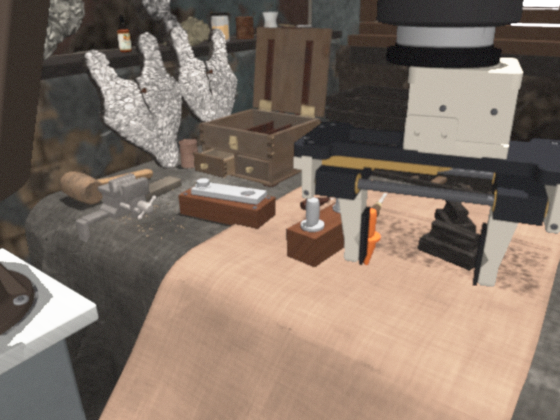

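View pics/t.png

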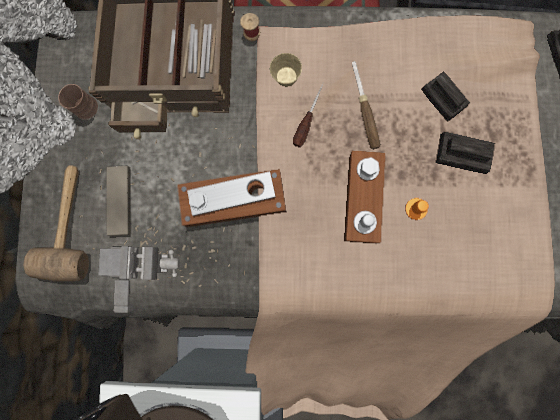

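The top view shows the rack with two steel items at (369,168), which looks hexagonal (bolt), and (365,222), which looks round (drift). The orange decoy is at (417,209). The jig has its hole at (256,187) and its pivot bolt head at (198,201). Candidates for the drift are (365,222), (369,168) and the orange one. I'll check the choice in a close crop.

```bash
python3 - <<'E'
from h import *
import pickle
a,b=pickle.load(open("c.pkl","rb"))
f=b["frame"]
cr=[cv2.resize(f[140:260,330:440],None,fx=4.4,fy=4.4,interpolation=cv2.INTER_CUBIC)[:, :400],]
m=cv2.resize(f[140:250,170:400],(800,383),interpolation=cv2.INTER_CUBIC)
n=cv2.resize(a["frame"][180:270,170:390],(520,213),interpolation=cv2.INTER_CUBIC)
o=np.zeros((600,800,3),np.uint8);o[:383]=m;o[387:600,:520]=n
cv2.imwrite("pics/cr.png",o)
for n,p,z in[("drift",(365,222),.10),("bolt",(369,168),.09),("orange",(417,209),.03),("hole",(256,187),.058),("piv",(198,201),.06)]:print(n,ray(b,p,z)[0].round(4))
E
```

```text
drift [ 0.4703 -0.3479  0.1   ]
bolt [ 0.5695 -0.3569  0.09  ]
orange [ 0.503  -0.4576  0.03  ]
hole [ 0.5371 -0.1493  0.058 ]
piv [ 0.5088 -0.0406  0.06  ]
```

View pics/cr.png

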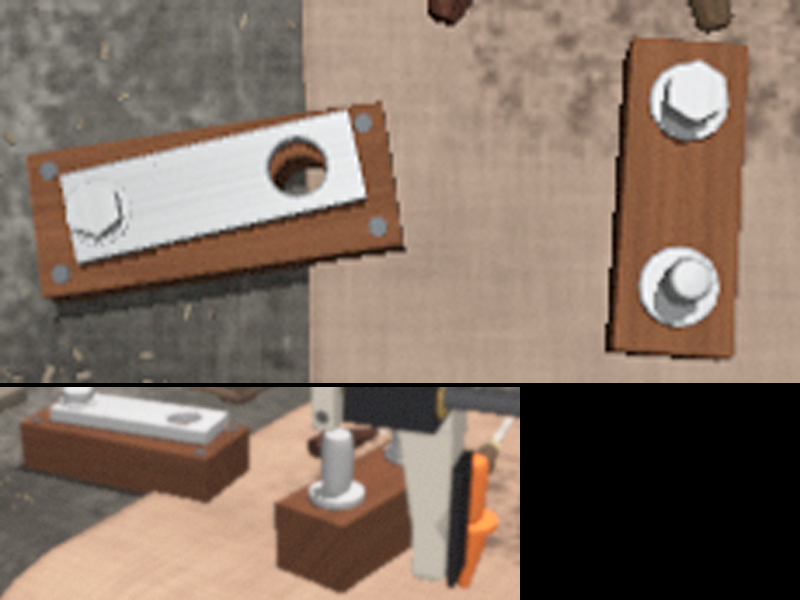

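The crop confirms it: the item at crop (679,287) has a slim round handle, so it is the steel drift. The one at (689,101) is hexagonal, so it is the bolt. The orange one is excluded.

```bash
python3 - <<'E'
from h import *
import pickle
a,b=pickle.load(open("c.pkl","rb"))
s=800/230
f=lambda P:np.array(P,float)/s+[170,140]-0.36
C=ray(b,f([(28,155),(381,103),(403,250),(45,298)]),.045);print("bed",C.round(4),"len",np.linalg.norm(C[0]-C[1]),np.linalg.norm(C[1]-C[2]))
S=ray(b,f([(48,171),(364,122),(378,226),(60,273)]),.045);print("screws",S.round(4),S.mean(0))
for c in(C,S):
  ax=(c[0]+c[3]-c[1]-c[2]);ax/=np.linalg.norm(ax);m=c.mean(0);x=np.array([ax[1],-ax[0],0]);print("yaw",np.degrees(np.arctan2(-ax[0],ax[1])),"ctr",m,"hole",m-.05*ax,"pivot",m+.06*ax)
h=ray(b,f([(297,166)]),.058)[0];print("barhole",h)
print("dcollar",ray(b,f([(679,287)]),.067),"handle",ray(b,f([(690,280)]),.113))
print("bcollar",ray(b,f([(689,101)]),.065),"head",ray(b,f([(697,93)]),.093))
print("rack",ray(b,f([(632,38),(748,44),(735,356),(612,350)]),.06).round(4))
E
```

```text
bed [[ 0.5429  0.0042  0.045 ]
 [ 0.5743 -0.1915  0.045 ]
 [ 0.493  -0.2052  0.045 ]
 [ 0.4636 -0.0092  0.045 ]] len 0.19818089995677005 0.08242269896944437
screws [[ 0.5341 -0.0076  0.045 ]
 [ 0.5635 -0.1824  0.045 ]
 [ 0.5059 -0.1913  0.045 ]
 [ 0.4775 -0.017   0.045 ]] [ 0.52024731 -0.09955377  0.045     ]
yaw 8.812302589382428 ctr [ 0.51843561 -0.10044072  0.045     ] hole [ 0.52609551 -0.14985049  0.045     ] pivot [ 0.50924373 -0.04114899  0.045     ]
yaw 9.414618680221867 ctr [ 0.52024731 -0.09955377  0.045     ] hole [ 0.5284262  -0.14888029  0.045     ] pivot [ 0.51043265 -0.04036194  0.045     ]
barhole [ 0.53640374 -0.14747499  0.058     ]
dcollar [[ 0.47299071 -0.35203698  0.067     ]] handle [[ 0.47247086 -0.35141787  0.113     ]]
bcollar [[ 0.57337276 -0.35804758  0.065     ]] head [[ 0.57185768 -0.35831949  0.093     ]]
rack [[ 0.6089 -0.328   0.06  ]
 [ 0.6064 -0.391   0.06  ]
 [ 0.4374 -0.3826  0.06  ]
 [ 0.4397 -0.3175  0.06  ]]
```

Request:
{"op": "move_arm", "data": {
  "commands": [
    [33,30,6,0,0,-1.465,100],
    [33,30,6,0,0,-1.465,100],
    [33,30,6,0,0,-1.465,100],
    [33,30,6,0,0,-1.465,100],
    [33,30,6,0,0,-1.465,100],
    [33,30,6,0,0,-1.465,100],
    [33,30,6,0,0,-1.465,100],
    [33,30,6,0,0,-1.465,100],
    [33,30,6,0,0,-1.465,100],
    [33,30,6,0,0,-1.465,100],
    [0,0,0,0,0,0,100],
    [0,0,0,0,0,0,100],
    [0,0,0,0,0,0,100]
  ]
}}

```text
time_s: 1.4
tcp_pos: [0.5002, -0.3532, 0.2861]
eef_rot: [180.0, -0.1, -180.0]
contact_force: [-1.5, -0.7, -0.7]
gripper_width: 0.0876
```

```bash
python3 - <<'E'
from h import *
import pickle
s=get_state();print(s["tcp_pos"],s["eef_rot"],s["time_s"],s["joints"])
w=cap("wrist");pickle.dump(w,open("w1.pkl","wb"))
print(w["c2w"].round(3),proj(w,[[.473,-.352,.067],[.573,-.358,.065],[.527,-.149,.045]]))
cv2.imwrite("pics/w1.png",w["frame"])
E
```

```text
[ 0.50016912 -0.35318541  0.28610437] [ 1.79979931e+02 -5.14880978e-02 -1.79991708e+02] 1.4 [-1.69748767e+01  1.29033203e+01 -2.23246952e+00 -4.30292539e-03
 -7.49193149e+01 -7.30157187e+01]
[[-0.    -0.953 -0.304  0.417]
 [ 1.     0.    -0.001 -0.354]
 [ 0.001 -0.304  0.953  0.444]
 [ 0.     0.     0.     1.   ]] [[276.68460419 153.39591658]
 [272.17613502 226.78390407]
 [422.41763119 190.3686432 ]]
```

View pics/w1.png

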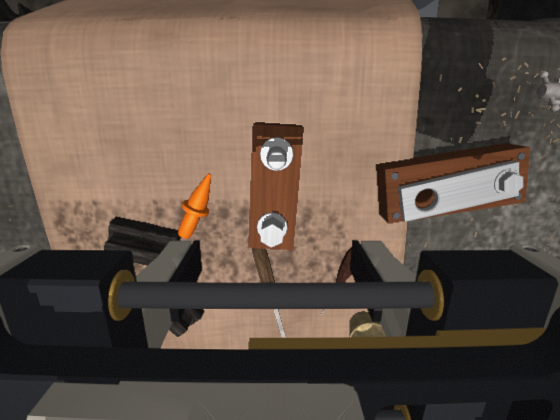

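The wrist view agrees with the predictions: drift collar at (277,154), bolt collar at (272,229), bar hole near (426,198). Next I'll take a closer look at the jig from the wrist.

Request:
{"op": "move_arm", "data": {
  "commands": [
    [6,45,-20,0,0,0,100],
    [6,45,-20,0,0,0,100],
    [6,45,-20,0,0,0,100],
    [6,45,-20,0,0,0,100],
    [6,40,-20,0,0,0,100],
    [0,0,0,0,0,0,100],
    [0,0,0,0,0,0,100],
    [0,0,0,0,0,0,100]
  ]
}}

```text
time_s: 2.25
tcp_pos: [0.5308, -0.1342, 0.1871]
eef_rot: [-180.0, 0.0, 179.9]
contact_force: [-0.2, -0.7, -0.5]
gripper_width: 0.0878
```

```bash
python3 - <<'E'
from h import *
import pickle
s=get_state();print(s["tcp_pos"],s["eef_rot"],s["time_s"])
w=cap("wrist");pickle.dump(w,open("w2.pkl","wb"))
p=proj(w,[[.527,-.149,.045],[.5364,-.1475,.058]]);print(p)
cv2.imwrite("pics/w2.png",cv2.resize(w["frame"][70:280,140:420],(800,600),interpolation=cv2.INTER_CUBIC))
E
```

```text
[ 0.53078929 -0.13423879  0.1871437 ] [-1.79985042e+02  4.36437267e-02  1.79938717e+02] 2.25
[[261.60954693 186.94368791]
 [262.67720386 199.3718636 ]]
```

View pics/w2.png

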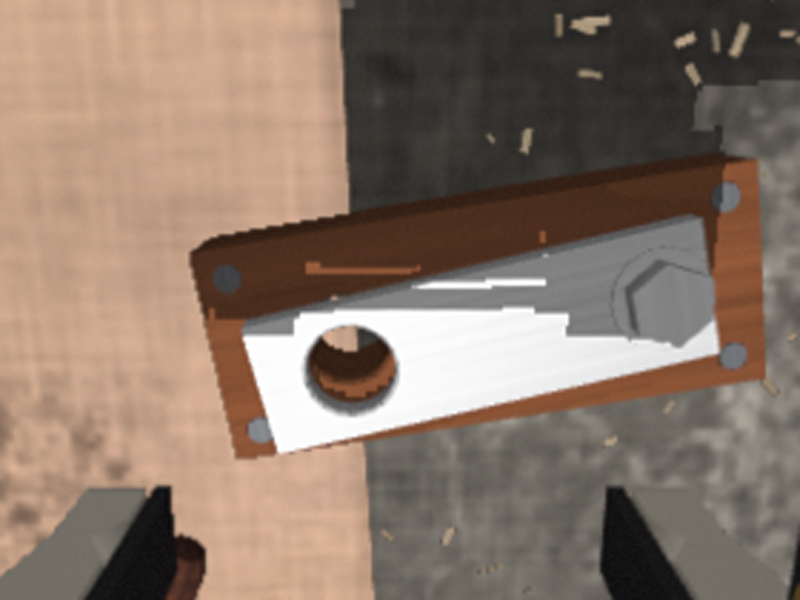

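```bash
python3 - <<'E'
from h import *
import pickle
b=pickle.load(open("w2.pkl","rb"))
s=800/280
f=lambda P:np.array(P,float)/s+[140,70]-0.33
S=ray(b,f([(227,279),(260,431),(733,355),(727,196)]),.045);print(S.round(4))
ax=S[2]+S[3]-S[0]-S[1];ax/=np.linalg.norm(ax);m=S.mean(0);x=np.array([ax[1],-ax[0],0])
H=m-.05*ax;P=m+.06*ax
print("yaw",np.degrees(np.arctan2(-ax[0],ax[1])),"ctr",m,"hole",H,"piv",P)
h=ray(b,f([(351,370)]),.058)[0];print("barhole",h,"off x",(h-H)@x,"y",(h-H)@ax)
print("pivot meas",ray(b,f([(662,297)]),.063))
w1=pickle.load(open("w1.pkl","rb"));print(ray(w1,[(277,154)],.067),ray(w1,[(272,229)],.065))
E
```

```text
[[ 0.5064 -0.1918  0.045 ]
 [ 0.5641 -0.1827  0.045 ]
 [ 0.5346 -0.0083  0.045 ]
 [ 0.4772 -0.0172  0.045 ]]
yaw 9.541367184449516 ctr [ 0.52057914 -0.09999296  0.045     ] hole [ 0.52886712 -0.14930127  0.045     ] piv [ 0.51063356 -0.04082299  0.045     ]
barhole [ 0.53618837 -0.1476543   0.058     ] off x 0.007492961963774814 y 0.0004106186046299615
pivot meas [[ 0.50903279 -0.04248615  0.063     ]]
[[ 0.47375804 -0.35160328  0.067     ]] [[ 0.57626017 -0.35825124  0.065     ]]
```

Request:
{"op": "move_arm", "data": {
  "commands": [
    [-11.5,-43.6,0,0,0,0,100],
    [-11.5,-43.6,0,0,0,0,100],
    [-11.5,-43.6,0,0,0,0,100],
    [-11.5,-43.6,0,0,0,0,100],
    [-11.3,-43.4,0,0,0,0,100],
    [0,0,0,0,0,0,100],
    [0,0,-30,0,0,0,100],
    [0,0,-30,0,0,0,100],
    [0,0,-30,0,0,0,100],
    [0,0,-25,0,0,0,100],
    [0,0,0,0,0,0,100],
    [0,0,0,0,0,0,100]
  ]
}}

```text
time_s: 3.5
tcp_pos: [0.4734, -0.3517, 0.0722]
eef_rot: [-180.0, -0.0, 180.0]
contact_force: [0.5, 0.7, 1.0]
gripper_width: 0.0874
```

Request:
{"op": "move_arm", "data": {
  "commands": [
    [0,0,0,0,0,0,0],
    [0,0,0,0,0,0,0],
    [0,0,0,0,0,0,0],
    [0,0,0,0,0,0,0],
    [0,0,0,0,0,0,0],
    [0,0,0,0,0,0,0],
    [0,0,0,0,0,0,0],
    [0,0,0,0,0,0,0]
  ],
  "squeeze": 50
}}

```text
time_s: 4.3
tcp_pos: [0.4734, -0.3508, 0.0715]
eef_rot: [180.0, -0.0, -180.0]
contact_force: [-0.2, -0.5, 0.7]
gripper_width: 0.0294
```

```bash
python3 - <<'E'
from h import *
s=get_state();print(s["tcp_pos"],s["contact_force"],s["gripper_width"])
E
```

```text
[ 0.47344707 -0.3507882   0.0715162 ] [-0.20744117 -0.48684249  0.7484159 ] 0.029388137676324075
```

Request:
{"op": "move_arm", "data": {
  "commands": [
    [0,0,0,0,0,0,0],
    [0,0,0,0,0,0,0],
    [0,0,0,0,0,0,0],
    [0,0,0,0,0,0,0]
  ]
}}

```text
time_s: 4.7
tcp_pos: [0.4736, -0.3509, 0.0716]
eef_rot: [-180.0, 0.0, -180.0]
contact_force: [0.4, -1.7, 0.1]
gripper_width: 0.0229
```

Request:
{"op": "move_arm", "data": {
  "commands": [
    [0,0,10,0,0,0,0],
    [0,0,20,0,0,0,0],
    [0,0,25,0,0,0,0],
    [0,0,25,0,0,0,0],
    [0,0,20,0,0,0,0],
    [0,0,0,0,0,0,0],
    [0,0,0,0,0,0,0],
    [11,40,0,0,0,0,0],
    [11,40,0,0,0,0,0],
    [11,40,0,0,0,0,0],
    [11,41,0,0,0,0,0],
    [11,41,0,0,0,0,0],
    [0,0,0,0,0,0,0],
    [0,0,0,0,0,0,0],
    [0,0,0,0,0,0,0]
  ]
}}

```text
time_s: 6.2
tcp_pos: [0.5277, -0.1491, 0.1707]
eef_rot: [180.0, -0.1, 180.0]
contact_force: [-0.8, -0.2, -2.7]
gripper_width: 0.023
```

```bash
python3 - <<'E'
from h import *
import pickle
s=get_state();print(s["tcp_pos"],s["eef_rot"],s["contact_force"],s["gripper_width"],s["time_s"])
w=cap("wrist");t=cap("top");pickle.dump((w,t),open("w3.pkl","wb"))
o=np.zeros((560,800,3),np.uint8)
o[:,:400]=cv2.resize(w["frame"][70:350,170:370],(400,560),interpolation=cv2.INTER_CUBIC)
T=np.array(s["tcp_pos"]);p=proj(t,[T])[0].astype(int);print(p)
o[:,400:]=cv2.resize(w["frame"][140:238,230:300],(400,560),interpolation=cv2.INTER_CUBIC)
cv2.imwrite("pics/w3.png",o)
for z in(-.066,-.026,-.012,-.005):print(z,proj(w,[T+[0,0,z]]))
print(proj(w,[[.5286,-.149,.045]]))
E
```

```text
[ 0.52772608 -0.14912408  0.17065912] [ 1.79999903e+02 -1.06097640e-01  1.79997034e+02] [-0.77023494 -0.23260102 -2.66234707] 0.02301050095656632 6.2
[248 181]
-0.066 [[276.00274296 216.37669195]]
-0.026 [[276.10780469 237.19547311]]
-0.012 [[276.15456865 246.47125585]]
-0.005 [[276.18050567 251.61839302]]
[[276.02186095 196.13353659]]
```

View pics/w3.png

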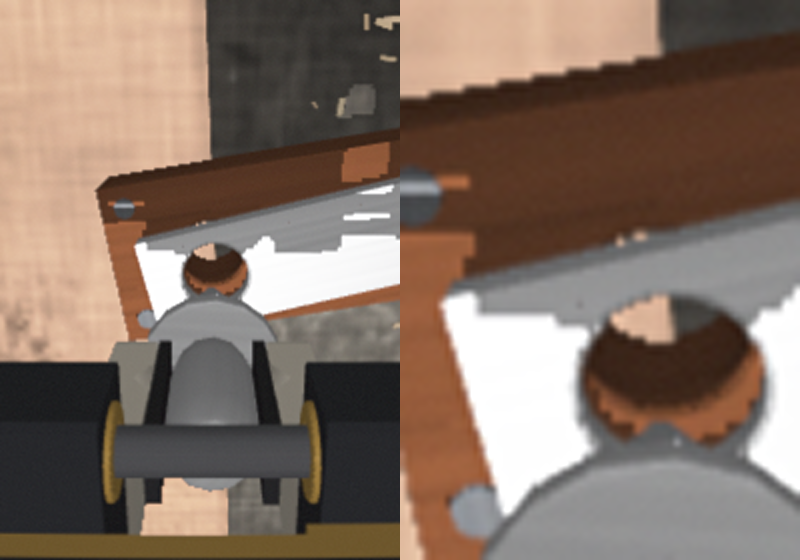

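The tip shows at about (275.5,214) in wrist pixels, against a predicted (276,216), so the drift sits centred in the grip and over the bed hole. I'll go down in stages.

Request:
{"op": "move_arm", "data": {
  "commands": [
    [0,0,-10,0,0,0,0],
    [0,0,-10,0,0,0,0],
    [0,0,-10,0,0,0,0],
    [0,0,-10,0,0,0,0],
    [0,0,-8,0,0,0,0],
    [0,0,-6,0,0,0,0],
    [0,0,0,0,0,0,0],
    [0,0,0,0,0,0,0]
  ]
}}

```text
time_s: 7.1
tcp_pos: [0.5286, -0.1488, 0.1176]
eef_rot: [-180.0, 0.0, -180.0]
contact_force: [-0.3, -0.7, -1.7]
gripper_width: 0.023
```

Request:
{"op": "move_arm", "data": {
  "commands": [
    [0,0,-3,0,0,0,0],
    [0,0,-3,0,0,0,0],
    [0,0,-3,0,0,0,0],
    [0,0,-3,0,0,0,0],
    [0,0,-3,0,0,0,0],
    [0,0,0,0,0,0,0]
  ]
}}

```text
time_s: 7.7
tcp_pos: [0.5286, -0.1488, 0.1022]
eef_rot: [180.0, 0.0, -180.0]
contact_force: [1.0, -0.5, -1.7]
gripper_width: 0.0229
```

Request:
{"op": "move_arm", "data": {
  "commands": [
    [0,0,-3,0,0,0,0],
    [0,0,-3,0,0,0,0],
    [0,0,-3,0,0,0,0],
    [0,0,-3,0,0,0,0],
    [0,0,-3,0,0,0,0],
    [0,0,-3,0,0,0,0],
    [0,0,0,0,0,0,0]
  ]
}}

```text
time_s: 8.4
tcp_pos: [0.5281, -0.1488, 0.084]
eef_rot: [180.0, -0.1, -180.0]
contact_force: [0.6, 0.3, -2.8]
gripper_width: 0.0225
```

Request:
{"op": "move_arm", "data": {
  "commands": [
    [0,0,-3,0,0,0,0],
    [0,0,-3,0,0,0,0],
    [0,0,-3,0,0,0,0],
    [0,0,-2,0,0,0,0],
    [0,0,-2,0,0,0,0],
    [0,0,-1,0,0,0,0],
    [0,0,0,0,0,0,0],
    [0,0,0,0,0,0,0]
  ]
}}

```text
time_s: 9.2
tcp_pos: [0.5283, -0.1488, 0.0704]
eef_rot: [180.0, -0.0, -180.0]
contact_force: [0.6, -0.2, -2.9]
gripper_width: 0.0228
```

Request:
{"op": "move_arm", "data": {
  "commands": [
    [0,0,-1,0,0,0,0],
    [0,0,-1,0,0,0,0],
    [0,0,-1,0,0,0,0],
    [0,0,0,0,0,0,0]
  ]
}}

```text
time_s: 9.6
tcp_pos: [0.5297, -0.1487, 0.0694]
eef_rot: [-180.0, 0.2, -179.9]
contact_force: [-1.7, 2.5, 12.5]
gripper_width: 0.0225
```

Request:
{"op": "move_arm", "data": {
  "commands": [
    [0,0,0,0,0,0,0],
    [0,0,0,0,0,0,0],
    [0,0,3,0,0,0,0],
    [-0.5,0,0,0,0,0,0],
    [-0.5,0,0,0,0,0,0],
    [-0.5,0,0,0,0,0,0],
    [0,0,0,0,0,0,0]
  ]
}}

```text
time_s: 10.3
tcp_pos: [0.5267, -0.1489, 0.0703]
eef_rot: [-180.0, -0.0, 180.0]
contact_force: [0.5, 0.8, -2.5]
gripper_width: 0.0233
```

Request:
{"op": "move_arm", "data": {
  "commands": [
    [0.7,0,0,0,0,0,0],
    [0,0,10,0,0,0,0],
    [0,0,20,0,0,0,0],
    [0,0,25,0,0,0,0],
    [0,0,25,0,0,0,0],
    [0,0,20,0,0,0,0],
    [0,0,0,0,0,0,0],
    [-10.8,-40.4,0,0,0,0,0],
    [-10.8,-40.4,0,0,0,0,0],
    [-10.8,-40.4,0,0,0,0,0],
    [-10.8,-40.4,0,0,0,0,0],
    [-10.8,-40.4,0,0,0,0,0],
    [0,0,0,0,0,0,0],
    [0,0,0,0,0,0,0],
    [0,0,0,0,0,0,0]
  ]
}}

```text
time_s: 11.8
tcp_pos: [0.4733, -0.3502, 0.17]
eef_rot: [180.0, -0.1, -180.0]
contact_force: [0.5, 0.8, -2.1]
gripper_width: 0.0226
```

```bash
python3 - <<'E'
from h import *
import pickle
s=get_state();print(s["tcp_pos"],s["contact_force"],s["gripper_width"],s["time_s"])
w=cap("wrist");t=cap("top");pickle.dump((w,t),open("w4.pkl","wb"))
o=np.zeros((560,800,3),np.uint8)
o[:,:400]=cv2.resize(w["frame"][130:270,220:320],(400,560),interpolation=cv2.INTER_CUBIC)
o[:,400:]=cv2.resize(w["frame"][120:260,380:480],(400,560),interpolation=cv2.INTER_CUBIC)
cv2.imwrite("pics/w4.png",o)
T=np.array(s["tcp_pos"])
for P in(T-[0,0,.066],[.4735,-.3509,.06],[.5286,-.149,.045],[.5286,-.149,.058]):print(proj(w,[P]))
E
```

```text
[ 0.47333698 -0.35022564  0.17002424] [ 0.52501802  0.83085087 -2.0822096 ] 0.022627399334835614 11.8
[[275.94901948 216.30641703]]
[[275.12211326 200.04990949]]
[[466.05465236 245.57199175]]
[[473.59846028 251.16973712]]
```

View pics/w4.png

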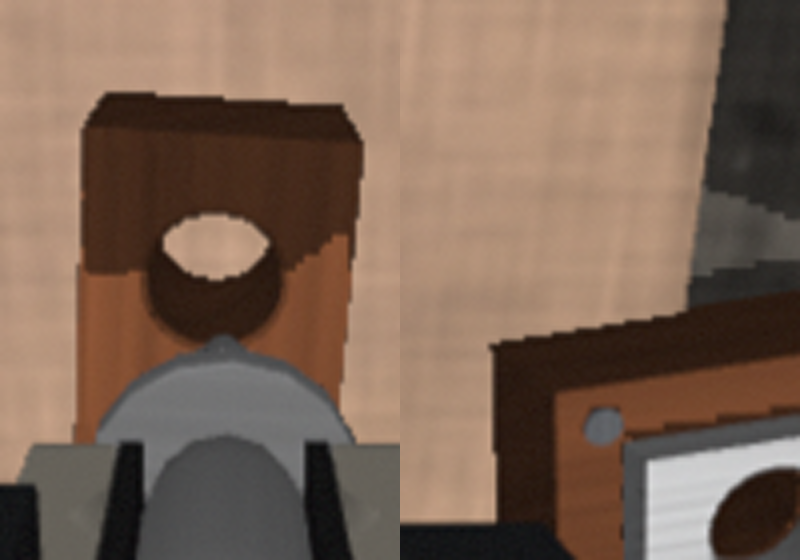

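The socket centre shows at about (274,199.5). I predicted (275,200), so a 1.2 mm correction in -y is enough before lowering.

Request:
{"op": "move_arm", "data": {
  "commands": [
    [0.2,-1.3,0,0,0,0,0],
    [0,0,-12,0,0,0,0],
    [0,0,-15,0,0,0,0],
    [0,0,-15,0,0,0,0],
    [0,0,-12,0,0,0,0],
    [0,0,-12,0,0,0,0],
    [0,0,-10,0,0,0,0],
    [0,0,-8,0,0,0,0],
    [0,0,-6,0,0,0,0],
    [0,0,-3,0,0,0,0],
    [0,0,-2,0,0,0,0],
    [0,0,0,0,0,0,0]
  ]
}}

```text
time_s: 13.1
tcp_pos: [0.4739, -0.3522, 0.0756]
eef_rot: [-180.0, 0.0, -180.0]
contact_force: [0.3, -0.4, -2.4]
gripper_width: 0.0227
```

Request:
{"op": "move_arm", "data": {
  "commands": [
    [0,0,-1,0,0,0,0],
    [0,0,-1,0,0,0,0],
    [0,0,-1,0,0,0,0],
    [0,0,0,0,0,0,0]
  ]
}}

```text
time_s: 13.5
tcp_pos: [0.4738, -0.3521, 0.0725]
eef_rot: [180.0, -0.0, -180.0]
contact_force: [0.5, 0.2, -1.7]
gripper_width: 0.0232
```

Request:
{"op": "move_arm", "data": {
  "commands": [
    [0,0,-1,0,0,0,0],
    [0,0,0,0,0,0,0],
    [0,0,0,0,0,0,100],
    [0,0,0,0,0,0,100],
    [0,0,0,0,0,0,100],
    [0,0,0,0,0,0,100],
    [0,0,0,0,0,0,100],
    [0,0,0,0,0,0,100],
    [0,0,0,0,0,0,100],
    [0,0,0,0,0,0,100],
    [0,0,20,0,0,0,100],
    [0,0,30,0,0,0,100],
    [0,0,30,0,0,0,100],
    [0,0,30,0,0,0,100],
    [0,0,30,0,0,0,100],
    [0,0,0,0,0,0,100],
    [0,0,0,0,0,0,100]
  ]
}}

```text
time_s: 15.2
tcp_pos: [0.4741, -0.3521, 0.2122]
eef_rot: [-180.0, 0.1, -180.0]
contact_force: [0.4, 0.2, -0.6]
gripper_width: 0.0876
```

Request:
{"op": "move_arm", "data": {
  "commands": [
    [40,-1,0,0,0,0,100],
    [40,-1,0,0,0,0,100],
    [40,-1,0,0,0,0,100],
    [0,0,0,0,0,0,100],
    [0,0,0,0,0,0,100],
    [0,0,0,0,0,0,100]
  ]
}}

```text
time_s: 15.8
tcp_pos: [0.5929, -0.3549, 0.2104]
eef_rot: [180.0, -0.1, 180.0]
contact_force: [-0.3, -0.3, 0.5]
gripper_width: 0.0874
```

```bash
python3 - <<'E'
from h import *
import pickle
s=get_state();print(s["tcp_pos"],s["time_s"])
w=cap("wrist");pickle.dump(w,open("w5.pkl","wb"))
for P in([.4735,-.352,.067],[.574,-.358,.065],[.574,-.358,.093]):print(proj(w,[P]))
b=proj(w,[[.574,-.358,.075]])[0].astype(int);print(b)
o=np.zeros((560,800,3),np.uint8)
o[:,:560]=cv2.resize(w["frame"][b[1]-40:b[1]+40,b[0]-40:b[0]+40],(560,560),interpolation=cv2.INTER_CUBIC)
o[:,560:]=cv2.resize(w["frame"][20:160,245:305],(240,560),interpolation=cv2.INTER_CUBIC)
cv2.imwrite("pics/w5.png",o)
E
```

```text
[ 0.59285707 -0.35490939  0.21037609] 15.8
[[278.91665367  66.50242366]]
[[272.75939847 172.30815585]]
[[272.52733226 178.50633126]]
[272 174]
```

View pics/w5.png

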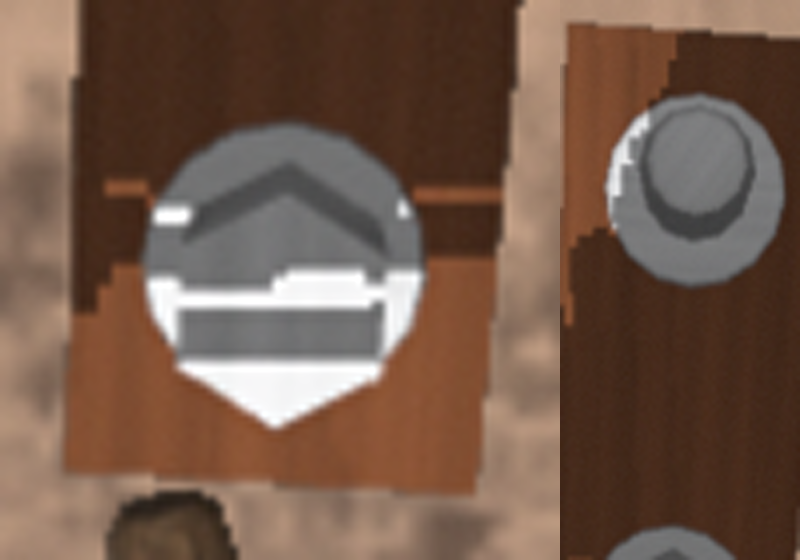

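The bolt's head has its flats facing left and right in the image, with about a 3° tilt like the rack's, and its centre is near (272.3,176.5). The drift collar is at (279.2,67.5) against a predicted (278.9,66.5), so it is seated upright. Now I'll grasp the bolt.

Request:
{"op": "move_arm", "data": {
  "commands": [
    [-10,-1.5,0,0,0,-1.5,100],
    [-10,-1.5,0,0,0,-1.5,100],
    [0,0,-30,0,0,0,100],
    [0,0,-30,0,0,0,100],
    [0,0,-30,0,0,0,100],
    [0,0,-30,0,0,0,100],
    [0,0,-15,0,0,0,100],
    [0,0,-6,0,0,0,100],
    [0,0,0,0,0,0,100],
    [0,0,0,0,0,0,100]
  ]
}}

```text
time_s: 16.85
tcp_pos: [0.5747, -0.3586, 0.0722]
eef_rot: [-180.0, 0.1, 177.0]
contact_force: [0.9, -0.3, 0.8]
gripper_width: 0.0875
```

Request:
{"op": "move_arm", "data": {
  "commands": [
    [-1,0,-3,0,0,0,100],
    [0,0,0,0,0,0,0],
    [0,0,0,0,0,0,0],
    [0,0,0,0,0,0,0],
    [0,0,0,0,0,0,0],
    [0,0,0,0,0,0,0],
    [0,0,0,0,0,0,0],
    [0,0,0,0,0,0,0],
    [0,0,0,0,0,0,0],
    [0,0,0,0,0,0,0],
    [0,0,0,0,0,0,0],
    [0,0,0,0,0,0,0]
  ],
  "squeeze": 40
}}

```text
time_s: 18.05
tcp_pos: [0.5729, -0.3582, 0.0675]
eef_rot: [-180.0, -0.0, 177.0]
contact_force: [0.6, -0.4, 0.7]
gripper_width: 0.0312
```

Request:
{"op": "move_arm", "data": {
  "commands": [
    [0,0,0,0,0,0,0],
    [0,0,0,0,0,0,0],
    [0,0,0,0,0,0,0]
  ]
}}

```text
time_s: 18.35
tcp_pos: [0.5729, -0.3582, 0.0676]
eef_rot: [-180.0, 0.0, 177.0]
contact_force: [0.1, -0.7, -0.1]
gripper_width: 0.031
```

Request:
{"op": "move_arm", "data": {
  "commands": [
    [0,0,0,0,0,0,0],
    [0,0,0,0,0,0,0],
    [0,0,10,0,0,0,0],
    [0,0,20,0,0,0,0],
    [0,0,30,0,0,0,0],
    [0,0,30,0,0,0,0],
    [0,0,20,0,0,0,0],
    [0,0,0,0,0,0,0],
    [0,0,0,0,0,0,0]
  ],
  "squeeze": 55
}}

```text
time_s: 19.25
tcp_pos: [0.5726, -0.3578, 0.1776]
eef_rot: [180.0, 0.0, 177.0]
contact_force: [-0.7, 0.8, -2.8]
gripper_width: 0.0311
```

```bash
python3 - <<'E'
from h import *
import pickle
s=get_state();print(s["tcp_pos"],s["eef_rot"],s["gripper_width"],s["time_s"],s["contact_force"])
w=cap("wrist");pickle.dump(w,open("w6.pkl","wb"))
T=np.array(s["tcp_pos"]);g=T+[0,0,.0675-.0675]
for z in(-.0555,-.0025,.0255):print(z,proj(w,[T+[0,0,z]]))
o=np.zeros((560,800,3),np.uint8)
o[:,:400]=cv2.resize(w["frame"][190:330,225:325],(400,560),interpolation=cv2.INTER_CUBIC)
o[:,400:]=cv2.resize(w["frame"][80:360,176:376],(400,560),interpolation=cv2.INTER_CUBIC)
cv2.imwrite("pics/w6.png",o)
E
```

```text
[ 0.57260322 -0.35776611  0.17759525] [1.79966956e+02 2.40736205e-02 1.76990283e+02] 0.031059062962061634 19.25 [-0.70637327  0.82371629 -2.8101765 ]
-0.0555 [[276.01156221 220.99553438]]
-0.0025 [[276.22536071 253.51091854]]
0.0255 [[276.39486869 279.32404747]]
```

View pics/w6.png

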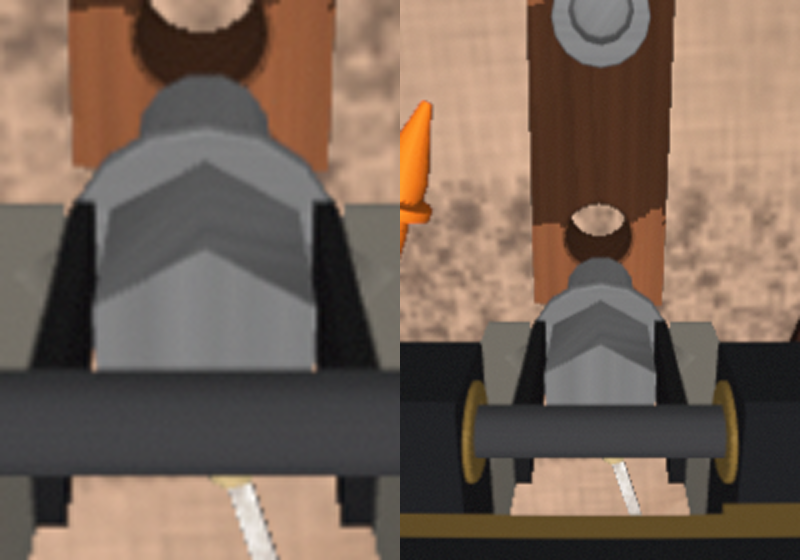

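```bash
python3 - <<'E'
from h import *
import pickle
w=pickle.load(open("w6.pkl","rb"));T=np.array([.5726,-.3578,.1776])
for d in(-.002,0,.002):
  print(d,[proj(w,[T+[d-r,0,z]])[0].round(1) for r,z in((.0095,-.0555),(.0125,-.0515),(.021,-.0025),(.016,.0255))])
E
```

```text
-0.002 [array([275.2, 206.7]), array([275. , 204.6]), array([274.1, 217.3]), array([274.4, 247.2])]
0 [array([275.3, 209.2]), array([275.1, 207.2]), array([274.3, 220.6]), array([274.6, 250.9])]
0.002 [array([275.4, 211.7]), array([275.2, 209.7]), array([274.5, 223.8]), array([274.9, 254.6])]
```

The bolt hangs upright, gripped on its flats, about 0.8 mm to +x of the TCP. Next I'll carry it over the hole.

Request:
{"op": "move_arm", "data": {
  "commands": [
    [-9,41.8,0,0,0,0,0],
    [-9,41.8,0,0,0,0,0],
    [-9,41.8,0,0,0,0,0],
    [-9,41.8,0,0,0,0,0],
    [-8.6,41.6,0,0,0,0,0],
    [0,0,0,0,0,0,0],
    [0,0,-20,0,0,0,0],
    [0,0,0,0,0,0,0],
    [0,0,0,0,0,0,0]
  ]
}}

```text
time_s: 20.2
tcp_pos: [0.5275, -0.1496, 0.1567]
eef_rot: [-180.0, -0.2, 177.0]
contact_force: [-0.0, 1.2, -2.0]
gripper_width: 0.031
```

```bash
python3 - <<'E'
from h import *
import pickle
s=get_state();print(s["tcp_pos"],s["eef_rot"],s["time_s"],s["contact_force"])
w=cap("wrist");pickle.dump(w,open("w7.pkl","wb"))
f=w["frame"].copy()
H=np.array([.5287,-.149,.058]);a=np.linspace(0,2*np.pi,24,endpoint=False)
ring=proj(w,H+.016*np.c_[np.cos(a),np.sin(a),0*a]);ring2=proj(w,H-[0,0,.013]+.016*np.c_[np.cos(a),np.sin(a),0*a])
o=cv2.resize(f[130:290,196:356],(600,600),interpolation=cv2.INTER_CUBIC)
for r,c in((ring,(0,255,0)),(ring2,(255,0,255))):
  for p in r: cv2.circle(o,tuple(int(v) for v in (p-[196,130]+.4)*3.75),1,c,-1)
cv2.imwrite("pics/w7.png",o)
E
```

```text
[ 0.527524   -0.14964875  0.15665611] [-1.79975225e+02 -1.58809837e-01  1.76992058e+02] 20.2 [-0.02068569  1.1631996  -2.04056902]
```

View pics/w7.png

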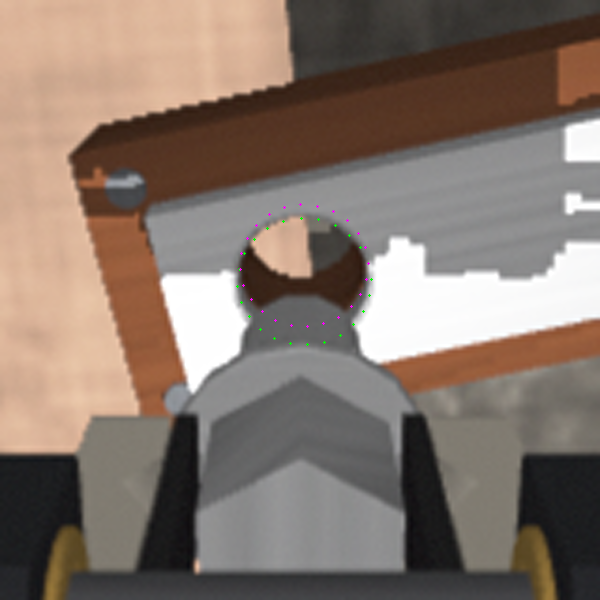

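The predicted bar-hole ring lies on the observed rim, so the bar is in line. I'll lower the bolt.

Request:
{"op": "move_arm", "data": {
  "commands": [
    [0.2,0.4,-12,0,0,0,0],
    [0,0,-14,0,0,0,0],
    [0,0,-10,0,0,0,0],
    [0,0,-3,0,0,0,0],
    [0,0,-3,0,0,0,0],
    [0,0,-3,0,0,0,0],
    [0,0,-3,0,0,0,0],
    [0,0,-3,0,0,0,0],
    [0,0,-3,0,0,0,0],
    [0,0,0,0,0,0,0]
  ]
}}

```text
time_s: 21.25
tcp_pos: [0.5282, -0.1489, 0.1032]
eef_rot: [180.0, -0.0, 177.0]
contact_force: [0.3, 0.2, -2.7]
gripper_width: 0.0312
```

Request:
{"op": "move_arm", "data": {
  "commands": [
    [0,0,-3,0,0,0,0],
    [0,0,-3,0,0,0,0],
    [0,0,-3,0,0,0,0],
    [0,0,-3,0,0,0,0],
    [0,0,-3,0,0,0,0],
    [0,0,-3,0,0,0,0],
    [0,0,0,0,0,0,0]
  ]
}}

```text
time_s: 21.95
tcp_pos: [0.5281, -0.1489, 0.085]
eef_rot: [-180.0, -0.0, 177.0]
contact_force: [-0.9, 0.4, -2.6]
gripper_width: 0.0311
```

Request:
{"op": "move_arm", "data": {
  "commands": [
    [0,0,-4,0,0,0,0],
    [0,0,-4,0,0,0,0],
    [0,0,-4,0,0,0,0],
    [0,0,-2,0,0,0,0],
    [0,0,-2,0,0,0,0],
    [0,0,-1,0,0,0,0],
    [0,0,-1,0,0,0,0],
    [0,0,0,0,0,0,0]
  ]
}}

```text
time_s: 22.75
tcp_pos: [0.5285, -0.1489, 0.0675]
eef_rot: [180.0, 0.0, 177.0]
contact_force: [0.2, -0.2, -2.5]
gripper_width: 0.0307
```

Contact is expected at about 0.0655.

Request:
{"op": "move_arm", "data": {
  "commands": [
    [0,0,-1,0,0,0,0],
    [0,0,-1,0,0,0,0],
    [0,0,-0.5,0,0,0,0],
    [0,0,0,0,0,0,0]
  ]
}}

```text
time_s: 23.15
tcp_pos: [0.5287, -0.1489, 0.0655]
eef_rot: [-180.0, 0.0, 177.0]
contact_force: [-2.3, 0.6, 2.9]
gripper_width: 0.0312
```

The collar has seated at the expected height. I'll release and rise.

Request:
{"op": "move_arm", "data": {
  "commands": [
    [0,0,0,0,0,0,100],
    [0,0,0,0,0,0,100],
    [0,0,0,0,0,0,100],
    [0,0,0,0,0,0,100],
    [0,0,0,0,0,0,100],
    [0,0,0,0,0,0,100],
    [0,0,0,0,0,0,100],
    [0,0,0,0,0,0,100],
    [0,0,10,0,0,0,100],
    [0,0,20,0,0,0,100],
    [0,0,30,0,0,0,100],
    [0,0,40,0,0,0,100],
    [0,0,40,0,0,0,100],
    [20,-20,0,0,0,0,100],
    [20,-20,0,0,0,0,100],
    [0,0,0,0,0,0,100],
    [0,0,0,0,0,0,100],
    [0,0,0,0,0,0,100]
  ]
}}

```text
time_s: 24.95
tcp_pos: [0.5679, -0.1887, 0.2052]
eef_rot: [180.0, -0.0, 177.0]
contact_force: [0.1, -0.2, -0.3]
gripper_width: 0.0875
```

```bash
python3 - <<'E'
from h import *
s=get_state();print(s["tcp_pos"],s["time_s"],s["contact_force"])
w=cap("wrist");f=w["frame"].copy()
a=np.linspace(0,2*np.pi,24,endpoint=False);c=np.c_[np.cos(a),np.sin(a),0*a]*.021
o=cv2.resize(f[60:270,180:460],(800,600),interpolation=cv2.INTER_CUBIC)
for P in([.5287,-.149,.063],[.4735,-.352,.067]):
  for p in proj(w,P+c): cv2.circle(o,tuple(int(v) for v in (p-[180,60]+.4)*2.857),1,(0,255,0),-1)
cv2.imwrite("pics/w8.png",o)
E
```

```text
[ 0.5678769  -0.18870029  0.20522289] 24.95 [ 0.08206663 -0.20884303 -0.26613164]
```

View pics/w8.png

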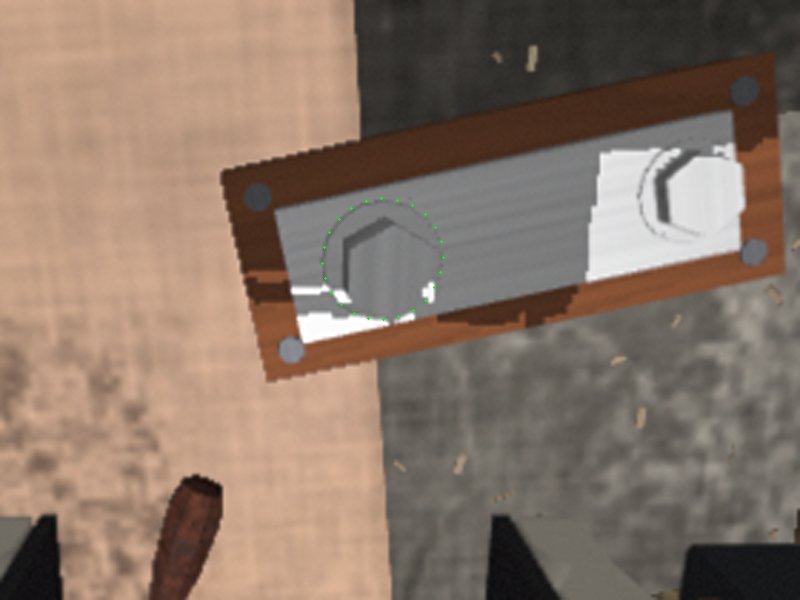

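The bolt collar at (383,258) lies exactly on the predicted seated ring. The bolt is upright, the bar is parallel to the bed, and the gripper is clear, so I'm handing in.

```bash
python3 -c "
from plant import *
print(close_job())"
```

```text
the job is handed in; nothing more can be done
None
```

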